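# Seat a marble finial cap on its dowel and press it home

## Robot

A 6-joint arm with a two-finger parallel gripper is mounted at the origin on the work surface. World frame = base frame: x ahead of the robot, y to its left, z up, the work surface at z = 0. Lengths are in m, angles in rad, forces in N, time in s.
With the tool pointing down it reaches from about 0.275 to 0.775 m from the base axis. Payload 14.6 kg.
Tool frame: the origin (TCP) lies on the centre line of the jaws, within the pads' length; the fingertips stand 22 mm ahead of it and the grasp point (between the pads) lies 3 mm ahead of it; z points along the fingers, y is the direction in which the jaws open and shut (so a half turn about z gives the same grasp; the last joint's range is limited). The gripper opens to 85 mm and grips with 20 to 120 N. Pads are 22 mm wide; open, the fingers measure 114 mm over their backs; the gripper's body (76 mm by 85 mm) begins 54 mm behind the grasp point. The pads swing forward as they close: fully open they stand 13 mm farther back than shut.
Start: joints at [-1.273, 0.263, -0.048, 1.259, 0, 1.415], TCP at [0.23, -0.472, 0.253] pointing down, gripper open.
Joint ranges: [-2.65, 2.65], [-0.89, 1.7], [-1.18, 1.37], [-2.13, 2.11], [-1.35, 1.29], [-3.14, 3.14]. Speed limits (rad/s): [1.89, 1.89, 2.57, 2.79, 3.14, 3.14].

## Interface

Orientations are given as a unit quaternion [x, y, z, w].
In Python, from workcell import bot gives the robot as it stands.
- The arm moves only by the shell command python3 -m pendant 'ROWS'. ROWS is JSON, a list of rows, each a list of 7 numbers: the shift along the tool's x, y, z in units of 10 cm (1.0 is 10 cm), then the turn, a rotation vector about the tool's x, y, z in units of 0.08 rad (1.0 is 0.08 rad), then the opening, from -1 (shut) to 1 (fully open). A call has 1 to 8 rows; each row shifts and turns the commanded pose from where the row before left it, along the tool's axes as they then stand; what a row does not reach is not made up. A row lasts 1/10 s, in which the tool goes at most 50 mm and 8.59 degrees, less where a joint would pass 70% of its speed; a pose out of reach is approached as far as the arm can. A call with a number of a shift or a turn outside -1 to 1 is refused whole. A call with a gripper value outside its range is refused whole. The fingers move at their own pace and stop on an object; the grip force is fixed at half the most. Time passes only in rows, so rows that do not move let the fingers close. It gives the time, the measured TCP pose, the force and the opening at its end, in the units of the state.
- bot.get_obs(): the state, without advancing time (a new reading comes with each control period).
- bot.capture(name): name is "scene" or "top" or "wrist"; returns the picture (480x640x3 uint8, red, green, blue); there is no depth.
- bot.calibration(name): a dict with "fx", "fy", "cx", "cy" (pixels), "dist" ([k1, k2, p1, p2, k3] as OpenCV has them; the pictures are not rectified), "position" and "orientation" of the camera in the world. Camera axes: x right, y down, z forward; pixel columns grow to the right and rows downward; lengths in m; the calibration is good to about 2 mm. A picture is of the moment at which its call begins: read the wrist's pose just before it. calibration takes no time and is no camera call; for the wrist camera it gives the pose at the moment of the call.
- bot.finish_job(): hands the job in, once; it reports no verdict.
The state is a dict: "t": time; "q": joint angles; "dq": joint speeds; "effort": joint torques, N m; "tool_pos": TCP position; "eef_rot": TCP orientation; "wrist_force": force on the tool from outside, world axes, zero at the start; "moment": the same for the moment, N m; "opening": finger opening in m.
Only numpy, scipy, OpenCV 4.12 (cv2) and the standard library are available. Lean on these libraries where they do the work, as an engineer would, in place of code of your own. Each camera call takes 0.05 s, during which the arm holds its last target.

## Task

Pick up the marble cap by its square neck, bring it low over the length of stone coping and slide it along the trough, square with the coping, until the socket underneath finds the brass dowel and the cap drops onto it. Press it fully down, flush on the stone, and finish while still holding it pressed there with a firm push of about 15 N, as one does while the bedding sets. Leave the jar, the mallet and the chisel where they are.

Things in the scene. Friction and masses are not known exactly. Their poses are not given: they have to be found in the camera images.
- cap_mid (a point): Centre of the loose white marble finial cap, half-way up (38 mm above its underside). Square base 80 x 80 x 26 mm, on it a square neck 34 x 34 mm to grip by, plain from 26 to 68 mm above the underside; low stepped top at 77 mm. 0.4 to 0.7 kg. Sides lie along this point's x and y (all four alike), z up. Starts upright on the bench, left or right of the coping.
- cap_socket (a point): Middle of the cap's underside, 38 mm below cap_mid, same axes: the mouth of an unseen square blind socket, 17 x 17 mm and 15 mm deep, sides along x and y.
- coping_top (a point): Middle of the top face of the fixed cream stone coping: 120 mm (x) by 220 mm (y) by 60 mm high, z up; this point is 60 mm above the bench. A trough 24 mm wide, 8 mm deep runs its whole length (y) in the middle of the top. Seated, the cap's underside is flat on the top face (cap_mid 38 mm above this point).
- trough (a point): Middle of the trough's floor, 8 mm below coping_top, same axes. A fixed upright brass dowel, 14 mm thick, 18 mm high (10 mm above the top face; last 4 mm coned to an 8 mm flat), stands on the centre line x = 0 at an unknown y from -16 to +16 mm. It has no reading: find it by feel with the cap, or see it from above before it is covered.
- jar_mid (a point): Centre of a loose putty jar with a yellow lid, 68 mm in diameter, 85 mm high; stands on the other side from the cap. Leave it.
- mallet_mid (a point): A loose round wooden mallet standing on its head, handle up, 92 mm in diameter, 184 mm high; this point is 50 mm above the bench on its axis. Leave it.
- chisel_mid (a point): A loose steel stone chisel lying on the bench, about 185 mm long along this point's x, 16 mm thick (handle to -x, 26 mm wide blade to +x); this point is 8 mm above the bench. Leave it.
There are look-alikes about, which are no part of the job. Leave any black or green look-alike of the part that bears cap_mid alone.

How it is judged:
By the outcome, as a careful person would: the job done as asked, in the order asked, and still so for the second after the job is handed in, while the arm keeps its last pose, push and grip.
It also fails if it takes over 58 s, if anything falls off the work surface, if the arm or the gripper's body presses on something with over 40 N, if the wrist force passes 120 N, or if a joint passes its speed limit or range.

## Working session

There is one attempt and no reset: what is moved stays moved. The work goes in short steps, Python scripts to look and compute and a shell command to move; the robot and the scene stay as the last step left them, time stands still between calls to the robot, and variables do not carry over. Pictures are saved under pics/ and viewed, and the job is handed in when it is done.

```bash
ls; mkdir -p pics; python3 - <<'E'
from workcell import bot
import cv2
o=bot.get_obs();print(o)
for n in ("scene","top","wrist"):
    print(n,bot.calibration(n))
    cv2.imwrite(f"pics/{n}0.png",bot.capture(n)[:,:,::-1])
E
```

```text
pics
{'t': 0.0, 'q': array([-1.27329344e+00,  2.63517695e-01, -4.89551385e-02,  1.25939306e+00,
        6.62904722e-06,  1.41550448e+00]), 'dq': array([ 0.00164887, -0.00113538, -0.00070912, -0.00116696,  0.00061522,
       -0.00072527]), 'effort': array([ 3.36618868e-03, -6.37601495e+01,  3.84569657e+01,  1.35792079e-02,
        3.33006540e-06, -3.15644044e-06]), 'tool_pos': array([ 0.22960142, -0.47184482,  0.25282111]), 'eef_rot': array([ 9.74481255e-01,  2.24468254e-01, -3.46877213e-05, -5.33665421e-04]), 'wrist_force': array([-0.60613851,  0.20901228,  0.083095  ]), 'moment': array([ 0.0241076 , -0.03983834, -0.01383001]), 'opening': 0.08546776580594244}
scene {'fx': 562.5529063727885, 'fy': 562.5529063727885, 'cx': 316.1190846980855, 'cy': 227.90583810303553, 'dist': array([-0.11453428,  0.        ,  0.        ,  0.        ,  0.        ]), 'position': array([1.32960115, 0.64152792, 0.88646109]), 'orientation': array([ 0.40612243,  0.80445529, -0.38663916, -0.19602657])}
top {'fx': 616.5620831581128, 'fy': 616.5620831581128, 'cx': 319.6039582044471, 'cy': 232.4265015862522, 'dist': array([-0.14910921,  0.        ,  0.        ,  0.        ,  0.        ]), 'position': array([0.34511354, 0.0223474 , 1.65515837]), 'orientation': array([ 0.71305408, -0.69921649,  0.03892574, -0.03368915])}
wrist {'fx': 330.42839274411415, 'fy': 330.42839274411415, 'cx': 320.56424765186324, 'cy': 233.9135633803473, 'dist': array([-0.04150371,  0.        ,  0.        ,  0.        ,  0.        ]), 'position': array([ 0.29039589, -0.44299921,  0.37214354]), 'orientation': array([ 0.84043093, -0.52502561, -0.07155303,  0.11359629])}
```

View pics/scene0.png

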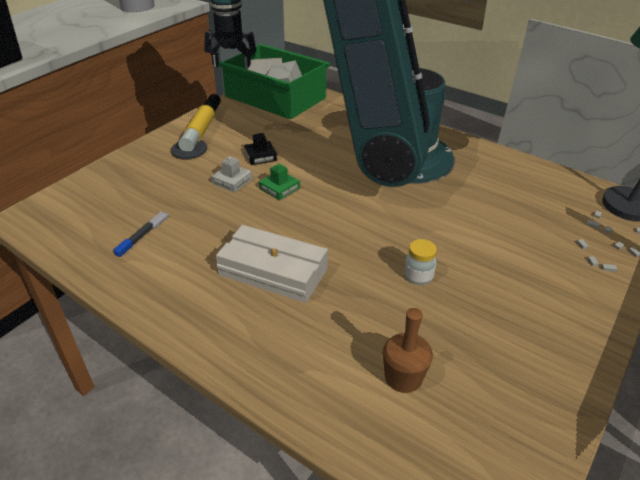

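View pics/top0.png

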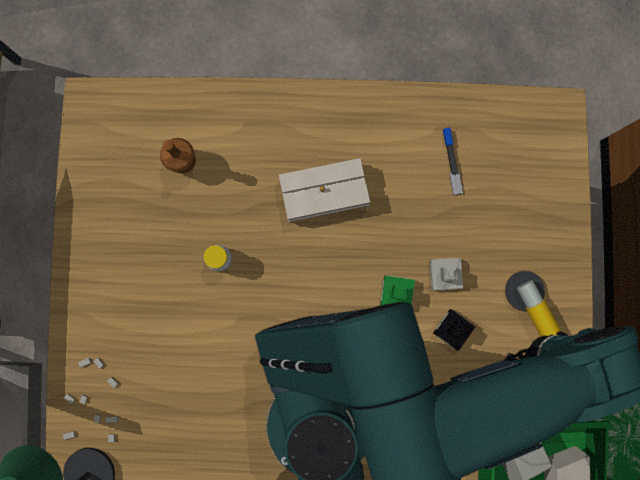

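View pics/wrist0.png

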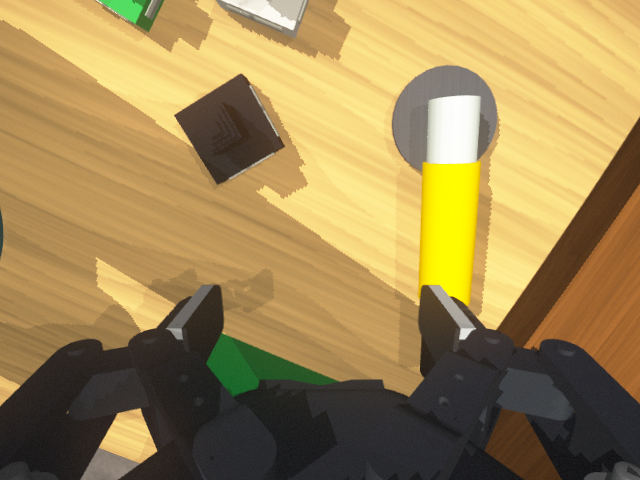

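The scene shows three cap-shaped parts: white (scene 231,174; top 447,274), green (279,181; 397,291) and black (260,149; 454,330). White marble fits the description. The coping is at top (324,190) with the dowel at about (322,188). I'll confirm with enlarged crops before measuring.

```bash
python3 - <<'E'
import cv2,numpy as np
t=cv2.imread("pics/top0.png");s=cv2.imread("pics/scene0.png")
a=cv2.resize(t[245:305,415:480],None,fx=6,fy=6,interpolation=cv2.INTER_CUBIC)[:360,:390]
b=cv2.resize(s[130:210,205:310],None,fx=3.7,fy=4.5)[:360]
c=cv2.resize(t[150:230,270:380],None,fx=6,fy=6,interpolation=cv2.INTER_CUBIC)
cv2.imwrite("pics/crop1.png",np.hstack([a,b]));cv2.imwrite("pics/crop2.png",c)
print(a.shape,b.shape)
E
```

```text
(360, 390, 3) (360, 388, 3)
```

View pics/crop1.png

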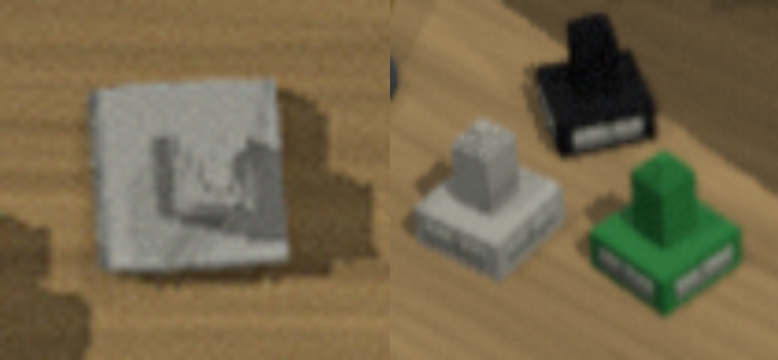

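View pics/crop2.png

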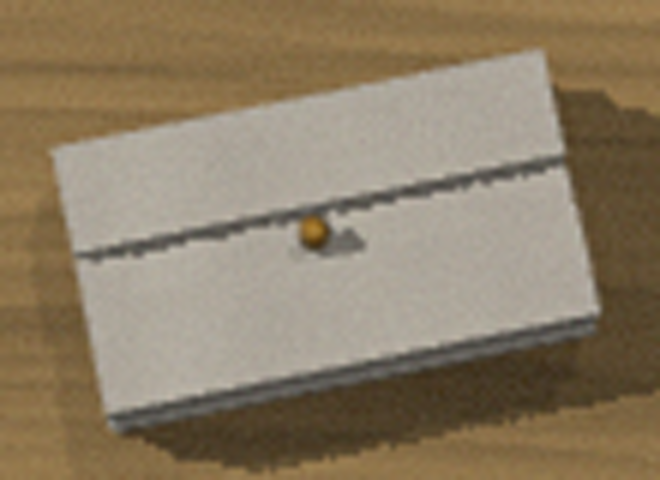

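The crops confirm it: the white cap is the plain marble one, at top (447,274), and the dowel shows at (322,188.5) on the coping. Next I'll measure.

```bash
cat > h.py <<'E'
import numpy as np,cv2
from scipy.spatial.transform import Rotation as R
def plane(c,px,z):
    K=np.array([[c['fx'],0,c['cx']],[0,c['fy'],c['cy']],[0,0,1]])
    u=cv2.undistortPoints(np.array(px,float).reshape(-1,1,2),K,np.array(c['dist'])).reshape(-1,2)
    d=R.from_quat(c['orientation']).apply(np.c_[u,np.ones(len(u))]);p=np.array(c['position'])
    return p+d*((z-p[2])/d[:,2])[:,None]
def proj(c,P):
    K=np.array([[c['fx'],0,c['cx']],[0,c['fy'],c['cy']],[0,0,1]])
    r=R.from_quat(c['orientation']).inv()
    X=r.apply(np.array(P,float).reshape(-1,3)-c['position'])
    return cv2.projectPoints(X,np.zeros(3),np.zeros(3),K,np.array(c['dist']))[0].reshape(-1,2)
def quad(P):
    P=P[:,:2]; print(P.round(4).tolist(),'ctr',P.mean(0).round(4))
    for i in range(4):
        e=P[(i+1)%4]-P[i]; print('  len %.4f ang %.2f'%(np.hypot(*e),np.degrees(np.arctan2(e[1],e[0]))))
E
python3 - <<'E'
from h import *
from workcell import bot
c=bot.calibration("top")
f=lambda L,o:(np.array(L)+.5)/6-.5+np.array(o)
print('cap');quad(plane(c,f([(90,92),(275,80),(288,262),(103,270)],(415,245)),.026))
print('coping');quad(plane(c,f([(52,148),(542,50),(600,316),(112,415)],(270,150)),.060))
print('dowel',plane(c,f([(314,230)],(270,150)),.069), 'trough ends',plane(c,f([(78,256),(565,160)],(270,150)),.060))
# scene: automatic dowel mask
s=cv2.imread("pics/scene0.png");h=cv2.cvtColor(s,cv2.COLOR_BGR2HSV)
for n in("scene","top"):
    s=cv2.imread(f"pics/{n}0.png");h=cv2.cvtColor(s,cv2.COLOR_BGR2HSV)
    x0,y0,x1,y1=(255,240,295,265) if n=="scene" else (305,175,340,200)
    m=cv2.inRange(h[y0:y1,x0:x1],(8,110,60),(28,255,255));M=cv2.moments(m,True)
    u=(M['m10']/M['m00']+x0,M['m01']/M['m00']+y0);print(n,u,M['m00'],plane(bot.calibration(n),[u],.066))
E
```

```text
cap
[[0.4455, -0.2822], [0.4523, -0.3656], [0.3715, -0.3715], [0.3668, -0.2884]] ctr [ 0.409  -0.3269]
  len 0.0837 ang -85.37
  len 0.0810 ang -175.83
  len 0.0833 ang 93.21
  len 0.0789 ang 4.48
coping
[[0.6613, 0.1238], [0.7097, -0.0906], [0.5918, -0.1173], [0.5439, 0.0945]] ctr [0.6267 0.0026]
  len 0.2198 ang -77.27
  len 0.1210 ang -167.27
  len 0.2171 ang 102.74
  len 0.1210 ang 14.01
dowel [[0.62554617 0.00836274 0.069     ]] trough ends [[ 0.61355751  0.11111634  0.06      ]
 [ 0.66065934 -0.10125019  0.06      ]]
scene (273.8285714285714, 251.97142857142856) 35.0 [[0.62691042 0.00842679 0.066     ]]
top (321.8421052631579, 188.1578947368421) 19.0 [[0.62543333 0.00851911 0.066     ]]
```

```bash
python3 -m pendant '[[0,0,0.06,0,0,0.94,1],[0,0,0.06,0,0,0.94,1],[0,0,0.06,0,0,0.93,1],[0,0,0.06,0,0,0.93,1],[0,0,0.06,0,0,0.93,1]]'; python3 -m pendant '[[0.2,-0.2,0,0,0,0,1],[0.3,-0.28,0,0,0,0,1],[0.3,-0.28,0,0,0,0,1],[0.3,-0.28,0,0,0,0,1],[0.3,-0.27,0,0,0,0,1],[0,0,0,0,0,0,1],[0,0,0,0,0,0,1]]'
python3 - <<'E'
from workcell import bot
import cv2,pickle
o=bot.get_obs();c=bot.calibration("wrist");print(o['t'],o['q'],o['tool_pos'],o['eef_rot'],c['position'])
im=bot.capture("wrist")[:,:,::-1];cv2.imwrite("pics/w1.png",im);pickle.dump(c,open("w1.pkl","wb"))
E
```

```text
t: 0.65
tool_pos: [0.2296, -0.472, 0.2228]
eef_rot: [0.999, 0.038, -0.0, -0.0]
wrist_force: [-0.2, -0.8, -0.2]
opening: 0.0853
t: 1.35
tool_pos: [0.3592, -0.3299, 0.2232]
eef_rot: [0.999, 0.041, -0.0, -0.0]
wrist_force: [0.3, -0.5, -0.4]
opening: 0.0855
1.35 [-9.10032722e-01  2.11553399e-01 -2.02035122e-01  1.15742959e+00
 -1.74784101e-04  2.15042389e+00] [ 0.35922208 -0.32989063  0.22317957] [ 9.99177220e-01  4.05569020e-02 -1.35566174e-04 -3.94479602e-05] [ 0.42658968 -0.32493043  0.34244792]
```

View pics/w1.png

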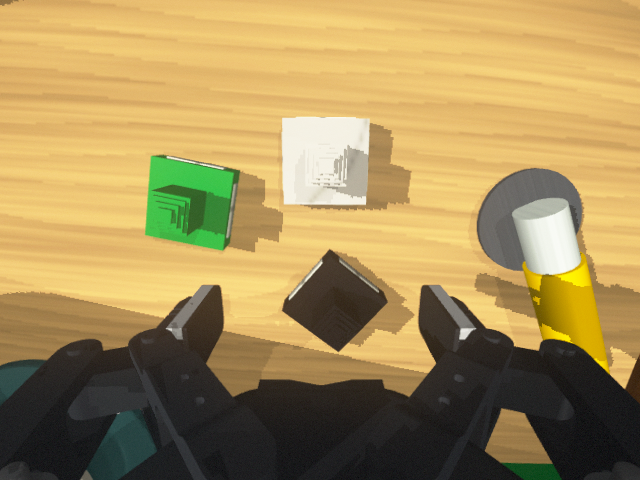

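The wrist view shows the white cap base at about (282–369, 117–205), with the green cap to its left and the black one below it.

```bash
python3 - <<'E'
from h import *
import pickle
c=pickle.load(open("w1.pkl","rb"));s=cv2.imread("pics/w1.png");h=cv2.cvtColor(s,cv2.COLOR_BGR2HSV)
m=cv2.inRange(h,(0,0,150),(180,50,255));m[:,:250]=0;m[:,400:]=0;m[240:]=0
k=max(cv2.findContours(m,cv2.RETR_EXTERNAL,cv2.CHAIN_APPROX_NONE)[0],key=cv2.contourArea)
hull=cv2.convexHull(k);a=cv2.approxPolyDP(hull,6,True).reshape(-1,2);print(a.tolist())
b=cv2.boxPoints(cv2.minAreaRect(hull));print(b)
quad(plane(c,b,.026))
cv2.imwrite("pics/c3.png",cv2.resize(s[105:220,265:400],None,fx=5,fy=5,interpolation=cv2.INTER_CUBIC))
E
```

```text
[[368, 119], [365, 204], [284, 203], [282, 118]]
[[282. 117.]
 [368. 117.]
 [368. 204.]
 [282. 204.]]
[[0.4465, -0.288], [0.453, -0.366], [0.3732, -0.3755], [0.3663, -0.2923]] ctr [ 0.4098 -0.3305]
  len 0.0783 ang -85.27
  len 0.0803 ang -173.25
  len 0.0835 ang 94.72
  len 0.0803 ang 3.05
```

View pics/c3.png

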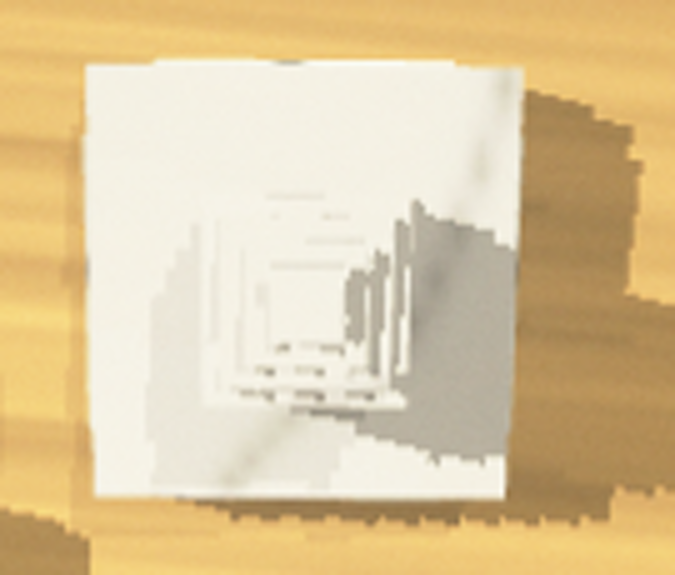

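```bash
cat >> h.py <<'E'
def yaw(o):
    x=R.from_quat(o['eef_rot']).apply([1,0,0]);return np.degrees(np.arctan2(x[1],x[0]))
def delta(o,tgt,y):
    d=R.from_quat(o['eef_rot']).inv().apply(np.array(tgt)-o['tool_pos'])
    print('t %.2f yaw %.2f tool shift units'%(o['t'],yaw(o)),(d*10).round(3),'turn z units %.2f'%(np.radians(yaw(o)-y)/.08))
E
python3 - <<'E'
from h import *
from workcell import bot
import pickle
c=pickle.load(open("w1.pkl","rb"))
p=plane(c,(np.array([(87,65),(523,65),(505,497),(97,497)])+.5)/5-.5+np.array([265,105]),.026);quad(p)
o=bot.get_obs();delta(o,[*p.mean(0)[:2],.055],4.6)
E
```

```text
[[0.446, -0.2881], [0.4525, -0.3672], [0.373, -0.3732], [0.3665, -0.2943]] ctr [ 0.4095 -0.3307]
  len 0.0794 ang -85.26
  len 0.0798 ang -175.71
  len 0.0792 ang 94.72
  len 0.0797 ang 4.45
t 1.40 yaw 4.57 tool shift units [0.506 0.042 1.682] turn z units -0.01
```

```bash
python3 -m pendant '[[0.2,0.02,0.2,0,0,0,1],[0.3,0.02,0.3,0,0,0,1],[0,0,0.4,0,0,0,1],[0,0,0.4,0,0,0,1],[0,0,0.3,0,0,0,1],[0,0,0.08,0,0,0,1],[0,0,0,0,0,0,1]]' && python3 -m pendant '[[0,0,0,0,0,0,-1],[0,0,0,0,0,0,-1],[0,0,0,0,0,0,-1],[0,0,0,0,0,0,-1],[0,0,0,0,0,0,-1],[0,0,0,0,0,0,-1],[0,0,0,0,0,0,-1],[0,0,0,0,0,0,-1]]'
```

```text
t: 2.1
tool_pos: [0.4082, -0.3309, 0.0548]
eef_rot: [0.999, 0.039, -0.001, -0.001]
wrist_force: [0.0, 0.3, 0.6]
opening: 0.0855
t: 2.9
tool_pos: [0.4094, -0.3308, 0.0563]
eef_rot: [0.999, 0.04, 0.0, 0.001]
wrist_force: [-1.0, 1.1, 9.2]
opening: 0.0332
```

```bash
python3 -m pendant '[[0,0,-0.03,0,0,0,-1],[0,0,-0.1,0,0,0,-1],[0,0,-0.3,0,0,0,-1],[0,0,-0.4,0,0,0,-1],[0,0,-0.4,0,0,0,-1],[0,0,-0.2,0,0,0,-1],[0,0,0,0,0,0,-1],[0,0,0,0,0,0,-1]]'
python3 - <<'E'
from h import *
from workcell import bot
import pickle
o=bot.get_obs();c=bot.calibration("wrist");print(o['t'],o['tool_pos'],o['wrist_force'],o['moment'],yaw(o))
cv2.imwrite("pics/w2.png",bot.capture("wrist")[:,:,::-1]);pickle.dump((o,c),open("w2.pkl","wb"))
cv2.imwrite("pics/t2.png",bot.capture("top")[:,:,::-1])
E
```

```text
t: 3.7
tool_pos: [0.4088, -0.3302, 0.1977]
eef_rot: [0.999, 0.04, -0.0, -0.0]
wrist_force: [0.3, -0.3, -5.9]
opening: 0.0335
3.7 [ 0.40881718 -0.33020512  0.19774559] [ 0.33361071 -0.28830811 -5.86824708] [-0.00493153  0.00275476 -0.02418907] 4.538911768710048
```

View pics/w2.png

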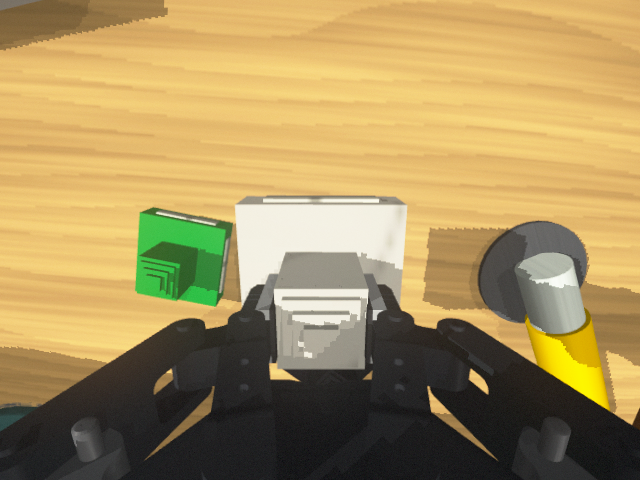

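View pics/t2.png

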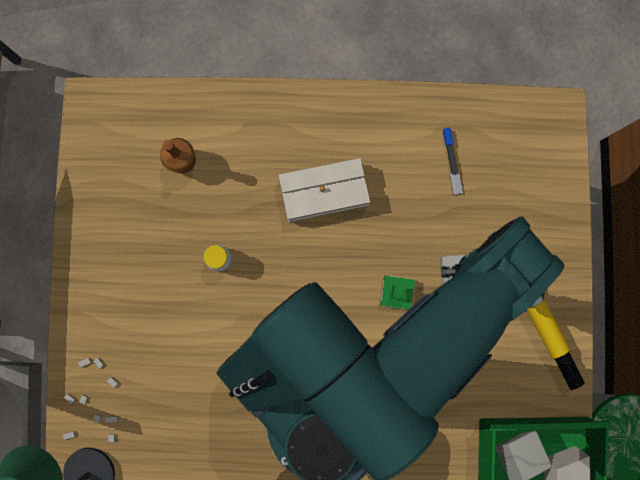

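The cap is held square and level, with its far base-top edge at (237,205)–(405,205). Next I'll measure its offset in the hand and refine the coping from the wrist camera on the way.

```bash
python3 - <<'E'
from h import *
import pickle
o,c=pickle.load(open("w2.pkl","rb"))
p=plane(c,[(237,205),(405,205)],o['tool_pos'][2]-.0563+.026)
print(R.from_quat(o['eef_rot']).inv().apply(p-o['tool_pos']))
from workcell import bot
# view pose: 0.17 short of coping centre along x, yaw 12.9
delta(bot.get_obs(),[.53,-.03,.27],12.9)
E
```

```text
[[ 0.03994008 -0.03791931  0.0303041 ]
 [ 0.04003188  0.03933475  0.03027473]]
t 3.80 yaw 4.54 tool shift units [ 1.448 -2.895 -0.728] turn z units -1.82
```

```bash
python3 -m pendant '[[0,0,-0.15,0,0,-0.5,-1],[0,0,-0.2,0,0,-0.9,-1],[0.1,-0.15,-0.2,0,0,-0.42,-1],[0.15,-0.28,-0.1,0,0,0,-1],[0.19,-0.36,-0.1,0,0,0,-1],[0.19,-0.36,-0.1,0,0,0,-1],[0.19,-0.36,-0.1,0,0,0,-1]]' && python3 -m pendant '[[0.19,-0.36,-0.07,0,0,0,-1],[0.19,-0.36,0,0,0,0,-1],[0.19,-0.36,0,0,0,0,-1],[0.19,-0.3,0,0,0,0,-1],[0.1,-0.2,0,0,0,0,-1],[0.1,-0.2,0,0,0,0,-1],[0,0,0,0,0,0,-1],[0,0,0,0,0,0,-1]]'
python3 - <<'E'
from h import *
from workcell import bot
import pickle
o=bot.get_obs();c=bot.calibration("wrist");print(o['t'],o['tool_pos'],o['q'],yaw(o))
cv2.imwrite("pics/w3.png",bot.capture("wrist")[:,:,::-1]);pickle.dump((o,c),open("w3.pkl","wb"))
E
```

```text
t: 4.5
tool_pos: [0.4556, -0.1636, 0.2923]
eef_rot: [0.994, 0.112, -0.001, -0.001]
wrist_force: [1.1, 0.3, -4.9]
opening: 0.0335
t: 5.3
tool_pos: [0.5095, 0.0299, 0.2991]
eef_rot: [0.994, 0.113, -0.001, -0.0]
wrist_force: [0.0, -0.9, -5.5]
opening: 0.0335
5.3 [0.5094542  0.02992465 0.29907833] [-1.00985990e-01  2.29605158e-01  2.90592380e-02  1.37247071e+00
 -2.56082937e-04  2.81481430e+00] 12.936995049118265
```

View pics/w3.png

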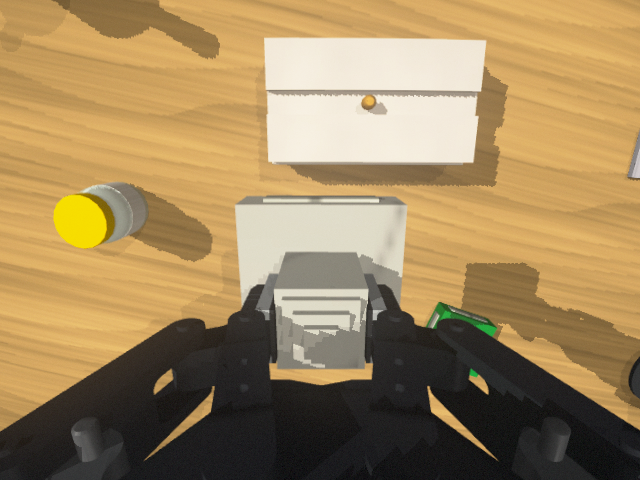

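The coping is fully visible at corners about (264,38), (486,40), (473,164) and (268,162), with the dowel at (368,102). I'll enlarge this for precise corners.

```bash
python3 - <<'E'
from h import *
import pickle
s=cv2.imread("pics/w3.png")
cv2.imwrite("pics/c4.png",cv2.resize(s[30:170,255:495],None,fx=3.3,fy=3.3,interpolation=cv2.INTER_CUBIC))
h=cv2.cvtColor(s,cv2.COLOR_BGR2HSV)
m=cv2.inRange(h,(0,0,190),(180,40,255));m[:30]=0;m[172:]=0;m[:,:255]=0;m[:,495:]=0
for k in cv2.findContours(m,cv2.RETR_EXTERNAL,cv2.CHAIN_APPROX_NONE)[0]:
    if cv2.contourArea(k)>500: print(cv2.approxPolyDP(cv2.convexHull(k),4,True).reshape(-1,2).tolist())
d=cv2.inRange(h[90:115,355:385],(8,120,60),(25,255,255));M=cv2.moments(d,True);print('dowel',M['m10']/M['m00']+355,M['m01']/M['m00']+90,M['m00'])
E
```

```text
[[268, 93], [475, 96], [472, 161], [272, 162]]
[[265, 39], [485, 41], [480, 90], [267, 89]]
dowel 368.09655172413795 101.64137931034483 145.0
```

View pics/c4.png

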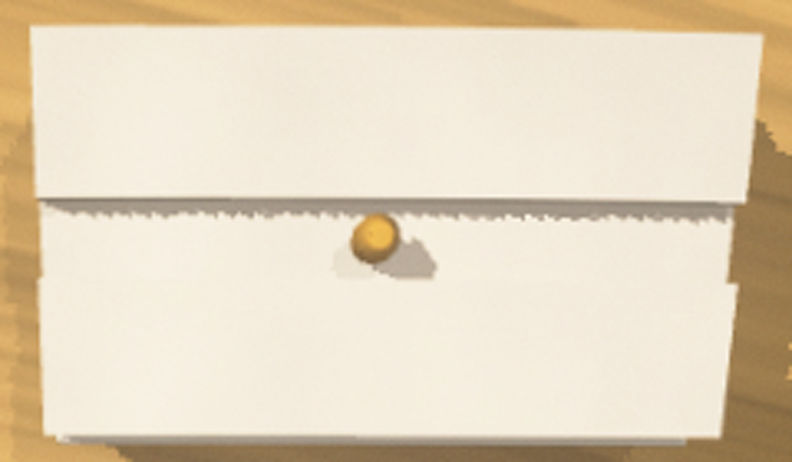

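```bash
python3 - <<'E'
from h import *
import pickle
o,c=pickle.load(open("w3.pkl","rb"))
f=lambda L:(np.array(L,float)+.5)/3.3-.5+np.array([255,30])
P=plane(c,f([(31,26),(763,34),(721,437),(44,434)]),.06);quad(P)
D=plane(c,f([(376,237)]),.069);print('dowel',D)
T=plane(c,f([(38,199),(38,278),(746,203),(737,285)]),.06)
tm=[T[:2].mean(0),T[2:].mean(0)];e=tm[0]-tm[1];print('trough mid',(tm[0]+tm[1])[:2]/2,np.degrees(np.arctan2(e[1],e[0]))-90, 'w',np.linalg.norm(T[0]-T[1]))
E
```

```text
[[0.6604, 0.1211], [0.7091, -0.0922], [0.593, -0.1191], [0.544, 0.0948]] ctr [0.6266 0.0012]
  len 0.2188 ang -77.12
  len 0.1192 ang -166.97
  len 0.2195 ang 102.91
  len 0.1193 ang 12.73
dowel [[0.62460415 0.00709351 0.069     ]]
trough mid [0.62627539 0.00108382] 12.86836882661484 w 0.02312406964071076
```

```bash
python3 - <<'E'
from h import *
from workcell import bot
delta(bot.get_obs(),[.6311,-.0202,.131],12.89)
E
```

```text
t 5.35 yaw 12.89 tool shift units [1.078 0.756 1.681] turn z units 0.00
```

```bash
python3 -m pendant '[[0.2,0.15,0,0,0,0,-1],[0.3,0.2,0,0,0,0,-1],[0.3,0.2,0,0,0,0,-1],[0.2,0.15,0.2,0,0,0,-1],[0.08,0.06,0.4,0,0,0,-1],[0,0,0.4,0,0,0,-1],[0,0,0.2,0,0,0,-1],[0,0,0,0,0,0,-1]]' && python3 -m pendant '[[0,0,0.2,0,0,0,-1],[0,0,0.1,0,0,0,-1],[0,0,0.1,0,0,0,-1],[0,0,0,0,0,0,-1],[0,0,0,0,0,0,-1]]'
python3 - <<'E'
from h import *
from workcell import bot
o=bot.get_obs();print(o['tool_pos'],o['wrist_force'],o['q'])
delta(o,[.6311,-.0202,.131],12.89)
cv2.imwrite("pics/s4.png",bot.capture("scene")[180:320,180:380][:,:,::-1].repeat(4,0).repeat(4,1))
E
```

```text
t: 6.15
tool_pos: [0.6302, -0.0212, 0.1769]
eef_rot: [0.994, 0.111, -0.003, -0.001]
wrist_force: [-1.0, -0.4, -4.3]
opening: 0.033
t: 6.65
tool_pos: [0.6322, -0.0204, 0.1409]
eef_rot: [0.994, 0.112, 0.0, 0.0]
wrist_force: [-0.5, -0.5, -6.4]
opening: 0.0329
[ 0.63218819 -0.02042665  0.14088338] [-0.50707311 -0.54188937 -6.3900384 ] [-1.61012602e-01  4.95313881e-01  1.02353649e-02  1.08521275e+00
 -4.33659050e-05  2.75585060e+00]
t 6.65 yaw 12.88 tool shift units [-0.01  -0.005  0.099] turn z units -0.00
```

View pics/s4.png

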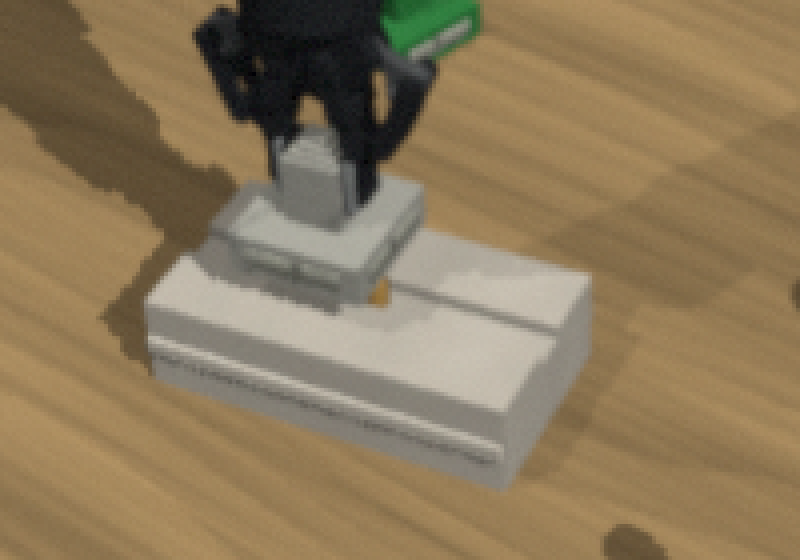

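The cap hovers over the coping, with the dowel still visible beside it. I'll lower it in small steps until it touches the dowel's top.

```bash
python3 -m pendant '[[-0.01,0,0.07,0,0,0,-1],[0,0,0.05,0,0,0,-1],[0,0,0,0,0,0,-1],[0,0,0,0,0,0,-1]]'; python3 -m pendant '[[0,0,0.015,0,0,0,-1],[0,0,0,0,0,0,-1]]';python3 -m pendant '[[0,0,0.01,0,0,0,-1],[0,0,0,0,0,0,-1]]'
```

```text
t: 7.1
tool_pos: [0.6309, -0.0205, 0.1282]
eef_rot: [0.994, 0.112, -0.0, -0.0]
wrist_force: [-0.5, -0.0, -6.1]
opening: 0.0331
t: 7.3
tool_pos: [0.6311, -0.0205, 0.1267]
eef_rot: [0.994, 0.112, 0.0, -0.0]
wrist_force: [1.0, 0.0, -7.0]
opening: 0.0332
t: 7.5
tool_pos: [0.6312, -0.0205, 0.1262]
eef_rot: [0.994, 0.112, 0.0, 0.0]
wrist_force: [-1.2, -0.7, -0.3]
opening: 0.0334
```

Contact is at TCP z = 0.1262, which puts the underside at 0.070, the dowel-top height. Now I'll slide along the trough (tool −y) with this light push.

```bash
python3 -m pendant '[[0,-0.02,0,0,0,0,-1],[0,-0.03,0,0,0,0,-1],[0,-0.03,0,0,0,0,-1],[0,-0.03,0,0,0,0,-1],[0,-0.03,0,0,0,0,-1],[0,0,0,0,0,0,-1]]'; python3 -m pendant '[[0,-0.03,0,0,0,0,-1],[0,-0.03,0,0,0,0,-1],[0,0,0,0,0,0,-1]]'
python3 -c "
from h import *
from workcell import bot
o=bot.get_obs();print(o['tool_pos'],o['wrist_force'],o['moment']);delta(o,[.6250,.0073,.12],12.89)"
```

```text
t: 8.1
tool_pos: [0.6282, -0.0065, 0.1262]
eef_rot: [0.994, 0.112, 0.001, 0.0]
wrist_force: [0.4, -2.7, 4.0]
opening: 0.0334
t: 8.4
tool_pos: [0.6267, -0.0007, 0.126]
eef_rot: [0.994, 0.112, 0.0, -0.0]
wrist_force: [1.4, -1.3, 2.7]
opening: 0.033
[ 0.62672819 -0.00065707  0.1259991 ] [ 1.39721203 -1.29849525  2.69249723] [-0.15184409 -0.23961674 -0.0174706 ]
t 8.40 yaw 12.90 tool shift units [ 0.001 -0.081  0.06 ] turn z units 0.00
```

```bash
python3 -m pendant '[[0,-0.02,0.002,0,0,0,-1],[0,-0.02,0.002,0,0,0,-1],[0,0,0,0,0,0,-1]]'; python3 -m pendant '[[0,-0.01,0.002,0,0,0,-1],[0,-0.01,0,0,0,0,-1],[0,0,0,0,0,0,-1]]'; python3 -m pendant '[[0,-0.01,0.002,0,0,0,-1],[0,0,0,0,0,0,-1]]'
```

```text
t: 8.7
tool_pos: [0.6249, 0.0035, 0.1246]
eef_rot: [0.994, 0.112, -0.001, -0.001]
wrist_force: [0.3, -0.1, -5.3]
opening: 0.0333
t: 9.0
tool_pos: [0.625, 0.0051, 0.1249]
eef_rot: [0.994, 0.112, -0.0, -0.0]
wrist_force: [0.1, -0.9, -5.9]
opening: 0.0333
t: 9.2
tool_pos: [0.6249, 0.0059, 0.1249]
eef_rot: [0.994, 0.112, -0.0, -0.0]
wrist_force: [0.3, -0.3, -6.2]
opening: 0.0335
```

The contact force vanished, so the socket mouth is over the dowel's cone. I'll centre the cap and lower it gently.

```bash
python3 -m pendant '[[0,-0.01,0.01,0,0,0,-1],[0,0,0.01,0,0,0,-1],[0,0,0,0,0,0,-1]]'; python3 -m pendant '[[0,0,0.015,0,0,0,-1],[0,0,0,0,0,0,-1],[0,0,0,0,0,0,-1]]'
```

```text
t: 9.5
tool_pos: [0.6247, 0.0068, 0.1228]
eef_rot: [0.994, 0.112, -0.0, -0.0]
wrist_force: [-0.4, -0.6, -6.0]
opening: 0.0331
t: 9.8
tool_pos: [0.6248, 0.0068, 0.1214]
eef_rot: [0.994, 0.112, -0.0, -0.0]
wrist_force: [0.5, -0.8, -5.8]
opening: 0.0329
```

```bash
python3 -m pendant '[[0,0,0.015,0,0,0,-1],[0,0,0.015,0,0,0,-1],[0,0,0,0,0,0,-1]]'; python3 -m pendant '[[0,0,0.015,0,0,0,-1],[0,0,0,0,0,0,-1],[0,0,0,0,0,0,-1]]'; python3 -m pendant '[[0,0,0.01,0,0,0,-1],[0,0,0,0,0,0,-1],[0,0,0,0,0,0,-1]]'
```

```text
t: 10.1
tool_pos: [0.6247, 0.0068, 0.1182]
eef_rot: [0.994, 0.112, -0.0, -0.0]
wrist_force: [0.3, -0.5, -5.9]
opening: 0.033
t: 10.4
tool_pos: [0.6248, 0.0068, 0.117]
eef_rot: [0.994, 0.112, -0.0, -0.0]
wrist_force: [-0.7, 0.1, -6.5]
opening: 0.0332
t: 10.7
tool_pos: [0.6248, 0.0068, 0.1163]
eef_rot: [0.994, 0.112, 0.0, 0.0]
wrist_force: [-2.5, 1.2, 1.9]
opening: 0.0332
```

Flush contact is at z = 0.1163, an underside height of 0.060, which matches the top face. Now I'll build up the push.

```bash
python3 -m pendant '[[0,0,0.006,0,0,0,-1],[0,0,0,0,0,0,-1],[0,0,0,0,0,0,-1]]';  python3 -m pendant '[[0,0,0.004,0,0,0,-1],[0,0,0,0,0,0,-1],[0,0,0,0,0,0,-1]]'
```

```text
t: 11.0
tool_pos: [0.6248, 0.0068, 0.1163]
eef_rot: [0.994, 0.112, 0.0, 0.0]
wrist_force: [-5.7, 1.0, 11.1]
opening: 0.0335
t: 11.3
tool_pos: [0.6249, 0.0068, 0.1163]
eef_rot: [0.994, 0.112, 0.001, 0.0]
wrist_force: [-7.0, 1.1, 15.2]
opening: 0.0333
```

```bash
python3 -m pendant '[[0,0,0,0,0,0,-1],[0,0,0,0,0,0,-1],[0,0,0,0,0,0,-1],[0,0,0,0,0,0,-1],[0,0,0,0,0,0,-1],[0,0,0,0,0,0,-1]]'
python3 - <<'E'
from h import *
from workcell import bot
cv2.imwrite("pics/s5.png",bot.capture("scene")[180:320,180:380][:,:,::-1].repeat(4,0).repeat(4,1))
im=bot.capture("scene")[:,:,::-1];cv2.imwrite("pics/s6.png",im)
o=bot.get_obs();print(o['t'],o['tool_pos'],o['wrist_force'],o['moment'],yaw(o),R.from_quat(o['eef_rot']).apply([0,0,1]))
E
```

```text
t: 11.9
tool_pos: [0.6248, 0.0068, 0.1163]
eef_rot: [0.994, 0.112, 0.001, 0.0]
wrist_force: [-7.0, 1.0, 14.9]
opening: 0.0332
12.0 [0.62484017 0.00679562 0.11630343] [-7.71959564  0.43547364 14.5068433 ] [ 0.10667357  1.40685741 -0.03085349] 12.88164754761365 [ 1.23956457e-03 -1.60097618e-04 -9.99999219e-01]
```

View pics/s5.png

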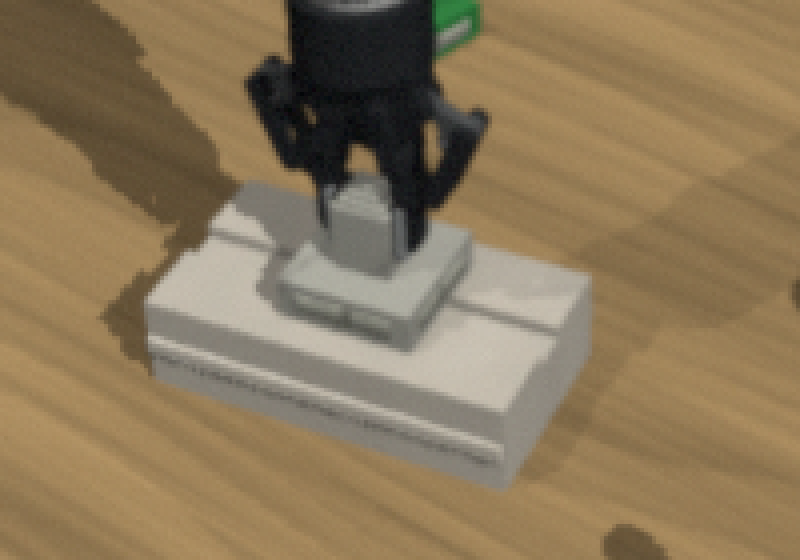

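View pics/s6.png

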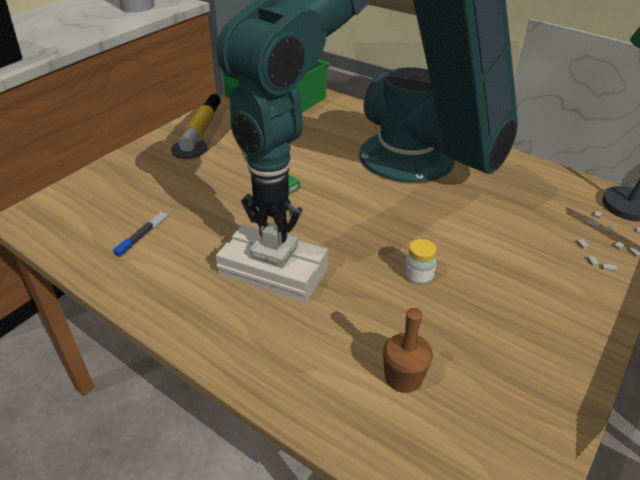

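The cap sits flush and square on the coping at scene (273,245), and the jar, mallet and chisel have not moved. The push is steady at about 15 N, so I'm handing it in.

```bash
python3 -c "
from workcell import bot
print(bot.finish_job())"
```

```text
the job is handed in; nothing more can be done
None
```

The white marble cap is seated on the brass dowel, flush on the coping, and I handed the job in at about t = 12 s with the arm still pressing it down.

- **Slide and drop:** I gripped the cap by its neck and touched down on the dowel's top (underside at z = 0.070). I then slid it along the trough at yaw 12.9°, square with the coping. The contact force vanished within about 4 mm of where I had seen the dowel, and the cap then went down freely until it met the stone.
- **Seating:** The TCP stopped at z = 0.1163, which puts the underside at 0.060, the height of the top face. It did not move as I increased the push. The tool axis was vertical to about 0.1°.
- **Push:** The wrist read a steady 14.5–15 N upward. The reading includes the cap's weight of about 6 N, so the stone itself carries roughly 21 N.
- **Disagreement:** A sideways force of about 7 N built up at the wrist during the press, with a moment of 1.4 N m. I left it, since nothing was moving.
- **Other objects:** The last scene picture shows the jar, mallet and chisel where they started. I did not reach for the green or black look-alikes. The arm hides the black one and most of the green one in that picture, so I couldn't check them at the end.

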